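# Square a tube rack against its rail and shut the gate

## Robot

A 7-joint arm with a two-finger parallel gripper is mounted at the origin on the work surface. World frame = base frame: x ahead of the robot, y to its left, z up, the work surface at z = 0. Lengths are in m, angles in rad, forces in N, time in s.
With the tool pointing down it reaches from about 0.4 to 0.9 m from the base axis. Payload 5.6 kg.
Tool frame: the origin (TCP) lies between the finger pads; the fingertips stand ahead of it and the grasp point (between the pads) lies 11 mm behind it (bot.tcp_to_tips is the z of the fingertips in the tool frame, in m); z points along the fingers, y is the line along which they close (so a half turn about z gives the same grasp; the last joint's range is limited). The gripper opens to 92 mm and grips with 3 to 60 N. Pads are 20 mm wide; open, the fingers measure 128 mm over their backs; the gripper's body (75 mm by 189 mm) begins 69 mm behind the grasp point.
Start: joints at [-1.269, 0.468, -0.012, 1.603, 0.006, 1.071, -0.056], TCP at [0.22, 0.612, 0.223] pointing down, gripper open.
Joint ranges: [-2.53, 2.53], [-0.31, 2.02], [-1.57, 1.55], [0.28, 2.44], [-1.29, 4.43], [0.15, 1.84], [-2.92, 2.92]. Speed limits (rad/s): [2.57, 2.57, 3.14, 3.14, 3.14, 3.14, 3.14].

## Interface

Orientations are given as a unit quaternion [w, x, y, z].
In Python, from cell import bot, viewer gives the robot as it stands.
- The arm moves only by the tool carry_out, never from a script. Its argument "deltas" is a list of rows, each an object with "slide": the shift along the tool's x, y, z in m, a list of three; "spin": the turn about the tool's z in rad. In form: [{"slide": [dx, dy, dz], "spin": spin}, ...]. A call has 1 to 10 rows; each row is the pose to reach, as a shift and turn from the pose commanded when the call began, along the tool's axes at that moment; what a row does not reach only later rows make up. A row lasts 1/10 s, in which the tool goes at most 50 mm and 8.59 degrees, less where a joint would pass 70% of its speed; a pose out of reach is approached as far as the arm can. A call with a gripper value outside its range is refused whole. "grip" is the closure, from 0 (fully open) to 1 (shut), set as the call begins (left out, the last holds). The fingers move at their own pace and stop on an object; "squeeze" is the grip in N (left out, the last holds). Time passes only in rows, so rows that repeat a pose let the fingers close. It gives the time, the measured TCP pose, the force, the opening and the grip force at its end, in the units of the state.
- bot.get_state(): the state, without advancing time (a new reading comes with each control period).
- viewer.grab_frame(name): name is "scene" or "top"; returns the picture (384x512x3 uint8, red, green, blue); there is no depth.
- viewer.get_calibration(name): a dict with "fx", "fy", "cx", "cy" (pixels), "R" (3x3) and "t" (3): a world point X has camera coordinates R X + t. Camera axes: x right, y down, z forward; pixel columns grow to the right and rows downward; lengths in m; the calibration is good to about 2 mm. A picture is of the moment at which its call begins. get_calibration takes no time and is no camera call.
- bot.job_done(): hands the job in; it is judged then, once.
The state is a dict: "t": time; "joint_positions": joint angles; "dq": joint speeds; "tau": joint torques, N m; "tcp_pos": TCP position; "ee_rot": TCP orientation; "force": force on the tool from outside, world axes, zero at the start; "moment": the same for the moment, N m; "grip_width": finger opening in m; "gripper_force": force on a finger pad.
Only numpy, scipy, OpenCV 4.12 (cv2) and the standard library are available. Lean on these libraries where they do the work, as an engineer would, in place of code of your own. Each camera call takes 0.05 s, during which the arm holds its last target. There are 200 camera calls.

## Task

With the yellow gate left open, slide the long white tube rack across its grey deck, without lifting or tipping it, until its whole long side lies flat against the aluminium rail and its left end (as the robot sees it) touches the dark end stop. Only then swing the yellow gate fully shut along the front of the rack, and let go of everything. Leave the other things on the bench and deck where they are.

Things in the scene. Friction and masses are not known exactly. Their poses are not given: they have to be found in the camera images.
- station: Fixed rack station, a grey deck 8 mm thick, placed and turned differently each time. Origin on the bench under the deck, which spans x -130 to +125, y -215 to +145 mm from it, top z 8 mm. It carries rail, end stop and gate, all below z 60 mm. Home for the rack: centre at x +22, y 0 mm, axes parallel to these. The deck is free in front (-x) of the rack and beyond its right (-y) end.
- rail_face (a point): Point on the foot of the aluminium rail's working face, level with the deck's top (station x +60, y 0, z 8 mm). The face is flat, looks to the station's -x (towards the robot), runs along its y from -200 to +112 mm and is 30 mm tall.
- stop_face (a point): Middle of the foot of the dark steel end stop's working face (station x +37.5, y +100, z 8 mm). The stop stands against the rail's left (+y) end; its face looks to -y, spans station x 15 to 60 mm and is 30 mm tall.
- gate_post (a point): Top centre of the gate's fixed upright steel post, the gate's axis, 18 mm thick (station x -24.5, y +118, z 58 mm).
- rack: Loose white tube rack with blue-capped tubes (one cap orange), 76 mm (x) by 200 mm (y), 45 mm tall, 63 with the caps; 0.3 to 0.6 kg. Origin: centre of its underside; +x long side faces the rail, +y is its left end. Starts askew on the deck, up to 15 degrees, some 10 to 70 mm from rail and stop. Slides under 2 to 9 N pushed below 45 mm; a push near one end also turns it.
- rack_back_left (a point): point on the rack's long side that faces the rail, 95 mm left (+y) of its middle and 20 mm above its underside; axes as the rack's
- rack_back_right (a point): the same, 95 mm right (-y) of its middle
- rack_left_end (a point): middle of the rack's left (+y) end face, 20 mm above its underside; this face goes against the end stop
- gate (a joint): Angle of the gate about its post: 0 = fully shut (hard stop), along the station's -y, 2.5 mm in front of a rack that is home; 1.57 = open, towards the station's -x; most 2.2; starts at 1.5 to 2.0. At q the arm points along (-sin q, -cos q) in station x, y. Yellow bar with a red end, 12 mm thick, reaching 110 mm from the axis, z 14 to 56 mm; stiff hinge (2 to 4 N at its end), stays where left.
- gate_tip (a point): top centre of the red end piece (20 mm long, 12 mm thick) of the gate's arm, 100 mm from the post's axis and 56 mm above the bench
- jar: small jar with a brass-coloured cap, 32 mm wide, 50 mm tall, standing on the deck behind the rail; origin at its underside; bystander
- vial: small amber vial with a red cap, 26 mm wide, 45 mm tall, standing on the deck behind the rail; origin at its underside; bystander
- timer: black bench timer, 60 by 85 by 20 mm, lying left of the station; origin at its underside; bystander
- tipbox: clear tip box with a yellow lid, 87 by 122 by 67 mm, left of the station; origin at its underside; bystander
- pipette_a: pipette with a blue plunger, 267 mm long along its x, 30 mm wide, 26 mm high, lying right of the station; origin at its underside, 127 mm from its plunger's end; bystander
- pipette_b: pipette like the other, with a red plunger; bystander
There are look-alikes about, which are no part of the job. What is shaped like the rack but green is not meant.

How it is judged:
On the way:
1. the rack lies flat along the rail and against the end stop while the gate is still open (x of each of rack_back_left, rack_back_right in the frame of station above 0.0575 m and y of rack_left_end in the frame of station above 0.096 m and z of rack in the frame of station below 0.011 m and value of joint gate above 1 rad), for 0.2 s.
At the end, for the whole second after the job is handed in: The rack stands flat on the deck at rest, both ends of its long side within 2.5 mm of the rail's face, its left end within 4 mm of the end stop, and the gate is within 0.07 rad of fully shut (x of each of rack_back_left, rack_back_right in the frame of station above 0.0575 m and y of rack_left_end in the frame of station above 0.096 m and z of rack in the frame of station below 0.011 m and value of joint gate below 0.07 rad and linear speed of rack below 0.01 m/s); the robot touches nothing.
It fails at once if the rack was lifted more than about 12 mm off the deck (z of rack in the frame of station above 0.02 m).
It fails at once if the rack was tipped by more than about 11 degrees (angle between rack's own z axis and vertical above 0.2 rad).
It fails at once if a bystander was moved more than 30 mm (distance of any of jar, vial, timer, tipbox, pipette_a, pipette_b from where it was at the start of the episode above 0.03 m).
It also fails if it takes over 72 s, if anything falls off the work surface, if the arm or the gripper's body presses on something with over 40 N, if the wrist force passes 120 N, or if a joint passes its speed limit or range.

## Working session

There is one attempt and no reset: what is moved stays moved. The work goes in short steps, Python scripts to look and compute and a tool call to move; the robot and the scene stay as the last step left them, time stands still between calls to the robot, and variables do not carry over. Pictures are saved under pics/ and viewed, at most 10 in all, crops included, and the job is handed in when it is done.

Besides the shell and the picture viewer there is one more tool, called after "Call:" in YAML: its name, and indented under it one key for each argument. carry_out: Moves the arm, as the interface text tells. Its arguments: {"type":"object","properties":{"deltas":{"type":"array","items":{"type":"object","properties":{"slide":{"type":"array","items":{"type":"number"}},"spin":{"type":"number"}}}},"grip":{"type":"number"},"squeeze":{"type":"number"}},"required":["deltas"]}

```bash
mkdir -p pics; python3 - <<'E'
from cell import bot, viewer
import cv2,numpy as np
for n in("scene","top"):
    im=viewer.grab_frame(n); cv2.imwrite(f"pics/{n}0.png",cv2.resize(im[:,:,::-1],(800,600),interpolation=cv2.INTER_CUBIC)); np.save(f"pics/{n}0.npy",im)
    c=viewer.get_calibration(n); print(n,{k:np.round(v,3).tolist() for k,v in c.items()})
s=bot.get_state(); print(s['tcp_pos'],s['ee_rot'],s['grip_width'],bot.tcp_to_tips,s['t'])
E
```

```text
scene {'fx': 376.796, 'fy': 376.796, 'cx': 256.259, 'cy': 193.614, 'R': [[0.548, 0.837, 0.015], [0.605, -0.383, -0.698], [-0.578, 0.391, -0.716]], 't': [-0.292, -0.293, 1.536]}
top {'fx': 468.517, 'fy': 468.517, 'cx': 258.883, 'cy': 193.215, 'R': [[-0.0, -1.0, -0.015], [-0.988, 0.003, -0.157], [0.157, 0.015, -0.987]], 't': [-0.022, 0.546, 1.672]}
[0.21960545 0.61123335 0.2217239 ] [-7.41539425e-05  1.71579558e-01  9.85169945e-01 -7.93039540e-04] 0.09188904927575903 0.008 0.1
```

View pics/top0.png

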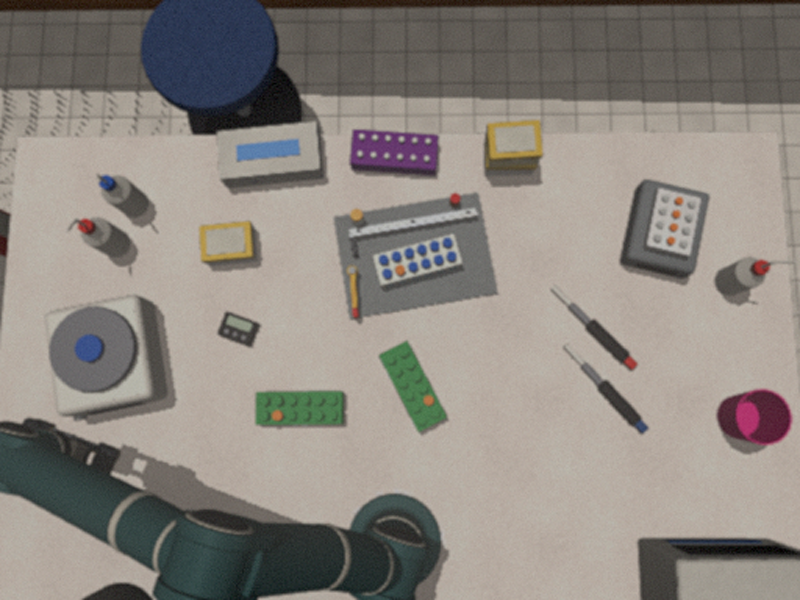

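View pics/scene0.png

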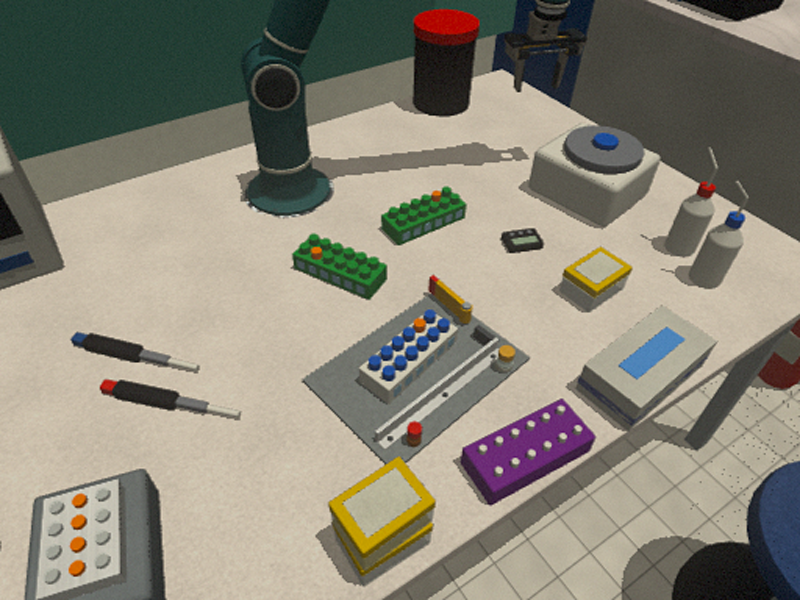

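Candidates in the top view (800x600 pixels):
- White rack with blue caps and one orange cap, on the grey deck, at (418,260).
- Green racks at (412,387) and (300,408).
- Purple block at (395,150).
- White panel with orange dots at (673,220).

I choose the white rack at (418,260). The gate is the yellow bar from (353,268) to (355,314), with its red end toward the robot. The rail runs from (350,233) to (480,212), and the stop is at (354,245).

```bash
cat > h.py <<'E'
from cell import bot, viewer
import cv2,numpy as np
def ray(n,uv,z):
    c=viewer.get_calibration(n);R=np.array(c['R']);t=np.array(c['t']);uv=np.atleast_2d(uv).astype(float)
    C=-R.T@t; d=np.c_[(uv[:,0]-c['cx'])/c['fx'],(uv[:,1]-c['cy'])/c['fy'],np.ones(len(uv))]@R
    return (C+d*((z-C[2])/d[:,2])[:,None])[:,:2]
def comps(m,amin=4):
    n,l,s,c=cv2.connectedComponentsWithStats(m.astype(np.uint8),connectivity=8)
    return [(c[i],s[i,4]) for i in range(1,n) if s[i,4]>=amin],l
def masks(im):
    h=cv2.cvtColor(im,cv2.COLOR_RGB2HSV).astype(int);H,S,V=h[...,0],h[...,1],h[...,2]
    return dict(blue=(H>100)&(H<130)&(S>110)&(V>60),orange=(H>5)&(H<16)&(S>140)&(V>150),red=((H<5)|(H>174))&(S>150)&(V>80),
      yellow=(H>16)&(H<30)&(S>130)&(V>110),grey=(S<25)&(V>60)&(V<135),white=(S<40)&(V>165))
E
python3 - <<'E'
from h import *
im=np.load('pics/top0.npy'); m=masks(im)
x0,y0,x1,y1=205,115,330,210
for k,v in m.items():
    r=np.zeros_like(v); r[y0:y1,x0:x1]=v[y0:y1,x0:x1]; c,l=comps(r)
    print(k,[(np.round(p,1).tolist(),int(a)) for p,a in c][:16])
print([im[y,x].tolist() for x,y in((290,185),(230,170),(305,150),(265,139),(265,150),(265,120),(230,200))])
crop=im[y0:y1,x0:x1]; a=cv2.resize(crop,None,fx=6,fy=6,interpolation=cv2.INTER_CUBIC)
cv2.imwrite('pics/c0.png',a[:,:,::-1])
E
```

```text
blue [([286.0, 155.0], 21), ([277.7, 157.0], 18), ([269.6, 159.1], 17), ([261.5, 161.6], 19), ([253.4, 163.9], 17), ([288.5, 163.8], 18), ([245.2, 165.8], 19), ([280.2, 166.0], 19), ([272.2, 168.0], 19), ([263.8, 170.2], 19), ([247.5, 174.8], 18)]
orange [([255.6, 172.2], 16)]
red [([291.0, 127.0], 21), ([227.0, 199.9], 9)]
yellow [([228.1, 137.3], 24), ([226.2, 185.2], 61)]
grey [([266.9, 164.7], 4349), ([284.2, 157.6], 5), ([278.0, 160.6], 5), ([270.4, 162.9], 7), ([262.4, 165.0], 7), ([255.2, 166.8], 4), ([282.2, 168.8], 4), ([265.0, 173.4], 8), ([248.3, 177.8], 6)]
white [([269.0, 161.2], 5204), ([264.2, 141.7], 266), ([289.1, 151.2], 8), ([281.3, 153.0], 7), ([272.8, 155.2], 9), ([291.9, 161.7], 26), ([264.8, 157.4], 8), ([283.3, 160.7], 20), ([256.4, 159.9], 9), ([275.1, 162.8], 21), ([248.2, 162.0], 11), ([242.4, 171.9], 47), ([266.9, 165.3], 19), ([259.8, 171.0], 31), ([251.7, 173.2], 32), ([285.8, 168.8], 11)]
[[114, 113, 110], [113, 110, 112], [107, 110, 107], [142, 143, 142], [117, 118, 115], [181, 172, 163], [82, 79, 74]]
```

View pics/c0.png

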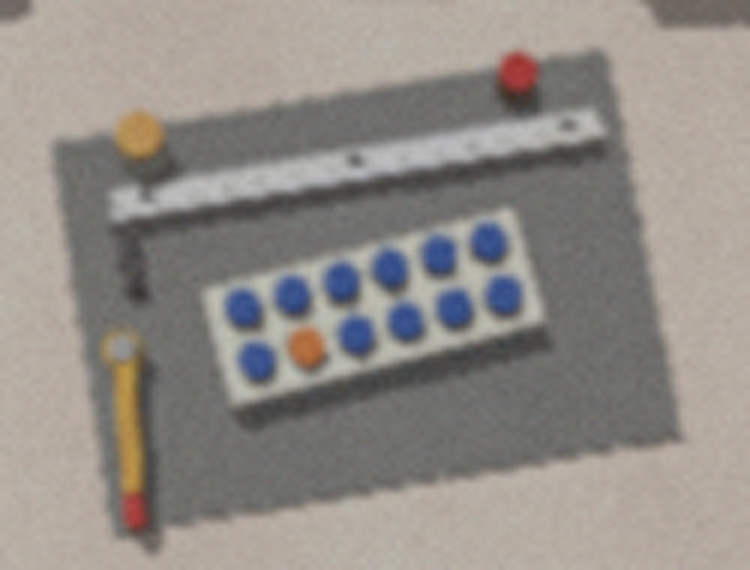

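The crop confirms the choice. The white rack has 11 blue caps and 1 orange cap, sits right of the stop (crop 135,265) and stands off the rail. The gate post is at crop (121,347) and the gate's red tip is at (135,512).

```bash
cat >> h.py <<'E'
TOP_ROI=(205,115,330,210)
def roi(v,b=TOP_ROI):
    r=np.zeros_like(v); x0,y0,x1,y1=b; r[y0:y1,x0:x1]=v[y0:y1,x0:x1]; return r
def rack_top(im,zc=0.068):
    m=masks(im); c=comps(roi(m['blue']),8)[0]+[q for q in comps(roi(m['orange']),8)[0]]
    p=np.array([q[0] for q in c]); return p,ray('top',p,zc)
E
python3 - <<'E'
from h import *
im=np.load('pics/top0.npy'); m=masks(im)
g=roi(m['grey']); c,l=comps(g,500); pts=np.argwhere(cv2.morphologyEx((l==l[185,290]).astype(np.uint8),cv2.MORPH_OPEN,np.ones((3,3)))>0)[:,::-1]
P=ray('top',pts,0.008).astype(np.float32); (cx,cy),(w,h),a=cv2.minAreaRect(P); print('deck',cx,cy,w,h,a); print(cv2.boxPoints(((cx,cy),(w,h),a)))
w=roi(m['white']); n,l=cv2.connectedComponents(w.astype(np.uint8)); q=np.argwhere(l==l[142,262])[:,::-1]
for z in(0.038,):
    r=cv2.minAreaRect(ray('top',q,z).astype(np.float32)); print('rail',r); print(cv2.boxPoints(r))
p,W=rack_top(im); r=cv2.minAreaRect(W.astype(np.float32)); print('caps',len(W),r,W.mean(0)); print(cv2.boxPoints(r))
print('post',ray('top',(225.2,172.8),.058),'tip',ray('top',(227.3,200),.056), 'redtip by mask',ray('top',(227,199.9),.056))
E
```

```text
deck 0.6677405834197998 -0.046178847551345825 0.2540566921234131 0.3585699498653412 9.736342430114746
[[ 0.51222223  0.10904144]
 [ 0.5728616  -0.24436383]
 [ 0.82325894 -0.20139913]
 [ 0.76261955  0.15200613]]
rail ((0.7407988905906677, -0.04199136793613434), (0.0159186739474535, 0.3040931522846222), 9.968048095703125)
[[ 0.7066406   0.10638223]
 [ 0.7592788  -0.19312046]
 [ 0.7749572  -0.19036496]
 [ 0.722319    0.10913773]]
caps 12 ((0.6471163034439087, -0.05217553675174713), (0.034952446818351746, 0.15453475713729858), 15.111416816711426) [ 0.64695257 -0.0522208 ]
[[ 0.610101    0.01786399]
 [ 0.65038776 -0.13132706]
 [ 0.6841316  -0.12221506]
 [ 0.64384484  0.02697599]]
post [[0.61975311 0.09987505]] tip [[0.51953398 0.09132958]] redtip by mask [[0.5199033  0.09242275]]
```

Deck measured 254 x 359 mm (given 255 x 360), and the post agrees within 1 mm. Station origin ≈ (0.664, -0.011), yaw 9.8°. The rack centre is at station (-24, -37) mm, turned +5.3°, and the gate is at about 1.65 rad. I'll align the tool with the station and push with the open fingers.

Call:
carry_out:
  deltas:
    - {"slide":[-0.04,-0.03,-0.02],"spin":-0.13}
    - {"slide":[-0.07,-0.06,-0.03],"spin":-0.26}
    - {"slide":[-0.105,-0.095,-0.03],"spin":-0.39}
    - {"slide":[-0.14,-0.13,-0.03],"spin":-0.517}
    - {"slide":[-0.175,-0.165,-0.03],"spin":-0.517}
    - {"slide":[-0.21,-0.2,-0.03],"spin":-0.517}
    - {"slide":[-0.245,-0.235,-0.03],"spin":-0.517}
    - {"slide":[-0.28,-0.265,-0.03],"spin":-0.517}
    - {"slide":[-0.31,-0.29,-0.03],"spin":-0.517}
    - {"slide":[-0.31,-0.29,-0.03],"spin":-0.517}

```text
t: 1.1
tcp_pos: [0.4159, 0.2287, 0.2526]
ee_rot: [0.0, -0.081, 0.997, -0.001]
force: [0.1, 0.2, -0.3]
grip_width: 0.0918
gripper_force: 0.0
```

```bash
cat >> h.py <<'E'
O=np.array([.6643,-.0113]); A=np.radians(9.8); RS=np.array([[np.cos(A),-np.sin(A)],[np.sin(A),np.cos(A)]])
def sta(w): return (np.atleast_2d(w)-O)@RS
def where():
    s=bot.get_state(); q=s['ee_rot']; yaw=np.degrees(2*np.arctan2(q[2],q[1]))-90
    print('t',s['t'],'sta',sta(s['tcp_pos'][:2])[0].round(4),'z',round(s['tcp_pos'][2],4),'yaw y',round(yaw,2),'F sta',(s['force'][:2]@RS).round(1),np.round(s['force'][2],1))
E
python3 -c "
from h import *
where()"
```

```text
t 1.1 sta [-0.2039  0.2788] z 0.2526 yaw y 99.34 F sta [0.1 0.2] -0.3
```

Call:
carry_out:
  deltas:
    - {"slide":[-0.015,-0.045,0],"spin":0}
    - {"slide":[-0.03,-0.09,0],"spin":0}
    - {"slide":[-0.04,-0.135,0],"spin":0}
    - {"slide":[-0.055,-0.18,0],"spin":0}
    - {"slide":[-0.07,-0.225,0],"spin":0}
    - {"slide":[-0.08,-0.27,0.01],"spin":0}
    - {"slide":[-0.09,-0.3,0.04],"spin":0}
    - {"slide":[-0.094,-0.316,0.08],"spin":0}
    - {"slide":[-0.094,-0.316,0.12],"spin":0}
    - {"slide":[-0.094,-0.316,0.12],"spin":0}

```text
t: 2.1
tcp_pos: [0.5562, -0.0605, 0.1274]
ee_rot: [-0.006, -0.086, 0.996, 0.001]
force: [-1.2, 0.5, 0.2]
grip_width: 0.092
gripper_force: 0.0
```

```bash
python3 -c "
from h import *
where()"
```

```text
t 2.1 sta [-0.1149 -0.0301] z 0.1274 yaw y 99.85 F sta [-1.1  0.7] 0.2
```

Call:
carry_out:
  deltas:
    - {"slide":[0,0,0.03],"spin":0}
    - {"slide":[0,0,0.06],"spin":0}
    - {"slide":[0,0,0.085],"spin":0}
    - {"slide":[0,0,0.098],"spin":0}
    - {"slide":[0,0,0.098],"spin":0}
    - {"slide":[0,0,0.098],"spin":0}

```text
t: 2.7
tcp_pos: [0.5613, -0.0608, 0.036]
ee_rot: [0.001, -0.086, 0.996, 0.0]
force: [0.1, 0.5, 0.8]
grip_width: 0.0917
gripper_force: 0.0
```

```bash
python3 -c "
from h import *
where()"
```

```text
t 2.7 sta [-0.1099 -0.0313] z 0.036 yaw y 99.9 F sta [0.2 0.5] 0.8
```

Call:
carry_out:
  deltas:
    - {"slide":[-0.01,-0.005,0],"spin":0}
    - {"slide":[-0.02,-0.005,0],"spin":0}
    - {"slide":[-0.028,-0.005,0],"spin":0}
    - {"slide":[-0.035,-0.005,0],"spin":0}
    - {"slide":[-0.042,-0.005,0],"spin":0}
    - {"slide":[-0.049,-0.005,0],"spin":0}
    - {"slide":[-0.056,-0.005,0],"spin":0}
    - {"slide":[-0.063,-0.005,0],"spin":0}
    - {"slide":[-0.07,-0.005,0],"spin":0}
    - {"slide":[-0.07,-0.005,0],"spin":0}

```text
t: 3.7
tcp_pos: [0.6297, -0.0541, 0.0342]
ee_rot: [-0.001, -0.086, 0.996, 0.0]
force: [-2.0, -0.1, 1.4]
grip_width: 0.0917
gripper_force: 1.1
```

```bash
cat >> h.py <<'E'
def look(name,box=TOP_ROI,view='top'):
    where(); im=viewer.grab_frame(view); x0,y0,x1,y1=box
    cv2.imwrite(f'pics/{name}.png',cv2.resize(im[y0:y1,x0:x1],None,fx=6,fy=6,interpolation=cv2.INTER_CUBIC)[:,:,::-1])
    if view=='top':
        p,W=rack_top(im); S=sta(W).astype(np.float32); print(len(S),cv2.minAreaRect(S),S.round(3).tolist())
E
python3 -c "
from h import *
look('p1')"
```

```text
t 3.7 sta [-0.0414 -0.0363] z 0.0342 yaw y 99.86 F sta [-2.   0.3] 1.4
2 ((0.022968385368585587, -0.04044827073812485), (0.15481801331043243, 0.0), -90.18059539794922) [[0.023000000044703484, -0.11800000071525574], [0.023000000044703484, 0.03700000047683716]]
```

View pics/p1.png

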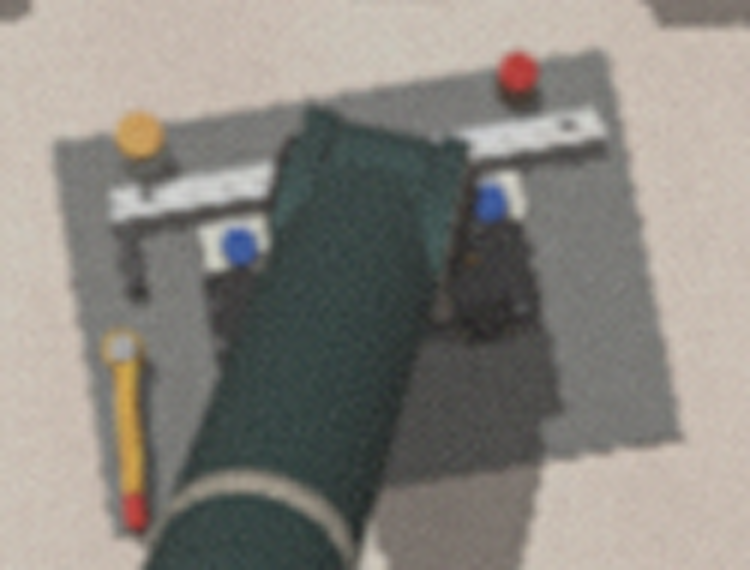

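The rack is now parallel to the rail: the outer back caps at crop (238,246) and (490,202) are both at station x 23 mm. That leaves about 16 mm to the rail.

Call:
carry_out:
  deltas:
    - {"slide":[-0.006,0,0],"spin":0}
    - {"slide":[-0.011,0,0],"spin":0}
    - {"slide":[-0.015,0,0],"spin":0}
    - {"slide":[-0.017,0,0],"spin":0}
    - {"slide":[-0.018,0,0],"spin":0}
    - {"slide":[-0.019,0,0],"spin":0}
    - {"slide":[-0.019,0,0],"spin":0}

```text
t: 4.45
tcp_pos: [0.645, -0.0512, 0.0341]
ee_rot: [-0.004, -0.085, 0.996, 0.001]
force: [-12.2, -0.3, 7.9]
grip_width: 0.0918
gripper_force: 6.2
```

```bash
python3 -c "
from h import *
look('p2')"
```

```text
t 4.45 sta [-0.0258 -0.0361] z 0.0341 yaw y 99.8 F sta [-12.1   1.8] 7.9
2 ((0.03872113302350044, -0.03984813019633293), (0.15384356677532196, 0.0), 90.36476135253906) [[0.039000000804662704, -0.11699999868869781], [0.03799999877810478, 0.03700000047683716]]
```

The rail contact is felt (12 N). Next I'll back off, lift, close the fingers and go to the right end.

Call:
carry_out:
  deltas:
    - {"slide":[0.015,0,0],"spin":0}
    - {"slide":[0.03,0,-0.01],"spin":0}
    - {"slide":[0.03,0,-0.05],"spin":0}
    - {"slide":[0.03,0,-0.09],"spin":0}
    - {"slide":[0.03,-0.04,-0.1],"spin":0}
    - {"slide":[0.01,-0.08,-0.1],"spin":0}
    - {"slide":[-0.02,-0.12,-0.1],"spin":0}
    - {"slide":[-0.047,-0.154,-0.1],"spin":0}
    - {"slide":[-0.047,-0.154,-0.1],"spin":0}

```text
t: 5.4
tcp_pos: [0.7247, -0.2005, 0.1344]
ee_rot: [0.002, -0.084, 0.996, -0.002]
force: [-0.4, -0.9, 0.4]
grip_width: 0.0919
gripper_force: 0.0
```

Call:
carry_out:
  deltas:
    - {"slide":[0,0,0],"spin":0}
    - {"slide":[0,0,0.01],"spin":0}
    - {"slide":[0,0,0.03],"spin":0}
    - {"slide":[0,0,0.05],"spin":0}
    - {"slide":[0,0,0.07],"spin":0}
    - {"slide":[0,0,0.09],"spin":0}
    - {"slide":[0,0,0.1],"spin":0}
    - {"slide":[0,0,0.1],"spin":0}
  grip: 1
  squeeze: 20

```text
t: 6.2
tcp_pos: [0.7201, -0.1939, 0.0323]
ee_rot: [-0.002, -0.086, 0.996, 0.001]
force: [-1.4, 0.0, -1.3]
grip_width: 0.0301
gripper_force: 0.0
```

```bash
python3 -c "
from h import *
look('p3')"
```

```text
t 6.2 sta [ 0.0239 -0.1894] z 0.0323 yaw y 99.88 F sta [-1.4  0.3] -1.3
10 ((0.021954746916890144, -0.025183431804180145), (0.12393898516893387, 0.03519333899021149), 89.51901245117188) [[0.039000000804662704, -0.054999999701976776], [0.039000000804662704, -0.08699999749660492], [0.039000000804662704, -0.02500000037252903], [0.03999999910593033, 0.006000000052154064], [0.039000000804662704, 0.03700000047683716], [0.006000000052154064, -0.0860000029206276], [0.004999999888241291, -0.0560000017285347], [0.004000000189989805, -0.02500000037252903], [0.004999999888241291, 0.03700000047683716], [0.004999999888241291, 0.006000000052154064]]
```

Call:
carry_out:
  deltas:
    - {"slide":[0,0.005,0],"spin":0}
    - {"slide":[0,0.012,0],"spin":0}
    - {"slide":[0,0.02,0],"spin":0}
    - {"slide":[0,0.027,0],"spin":0}
    - {"slide":[0,0.034,0],"spin":0}
    - {"slide":[0,0.041,0],"spin":0}
    - {"slide":[0,0.048,0],"spin":0}
    - {"slide":[0,0.054,0],"spin":0}
    - {"slide":[0,0.06,0],"spin":0}
    - {"slide":[0,0.06,0],"spin":0}

```text
t: 7.25
tcp_pos: [0.7113, -0.1345, 0.035]
ee_rot: [0.0, -0.086, 0.996, 0.0]
force: [0.5, -3.3, 1.9]
grip_width: 0.0001
gripper_force: 1.2
```

```bash
python3 -c "
from h import *
look('p4')"
```

```text
t 7.25 sta [ 0.0254 -0.1294] z 0.035 yaw y 99.91 F sta [-0.1 -3.4] 1.9
8 ((0.02134467288851738, 0.018723512068390846), (0.03447083756327629, 0.09346667677164078), 0.6000866293907166) [[0.039000000804662704, -0.02800000086426735], [0.039000000804662704, 0.004000000189989805], [0.03799999877810478, 0.06499999761581421], [0.03799999877810478, 0.03500000014901161], [0.004000000189989805, 0.004000000189989805], [0.006000000052154064, -0.024000000208616257], [0.004000000189989805, 0.06499999761581421], [0.004000000189989805, 0.03400000184774399]]
```

Call:
carry_out:
  deltas:
    - {"slide":[0,0.005,0],"spin":0}
    - {"slide":[0,0.009,0],"spin":0}
    - {"slide":[0,0.012,0],"spin":0}
    - {"slide":[0,0.014,0],"spin":0}
    - {"slide":[0,0.016,0],"spin":0}
    - {"slide":[0,0.016,0],"spin":0}

```text
t: 7.9
tcp_pos: [0.7087, -0.123, 0.035]
ee_rot: [0.001, -0.085, 0.996, -0.002]
force: [2.0, -7.9, 0.5]
grip_width: 0.0003
gripper_force: 4.2
```

```bash
python3 -c "
from h import *
look('p5')"
```

```text
t 7.9 sta [ 0.0247 -0.1176] z 0.035 yaw y 99.76 F sta [ 0.7 -8.1] 0.5
7 ((0.020391622558236122, 0.030967282131314278), (0.09302081167697906, 0.034657012671232224), 89.5556640625) [[0.03700000047683716, -0.01600000075995922], [0.03799999877810478, 0.014999999664723873], [0.03799999877810478, 0.04699999839067459], [0.03700000047683716, 0.07699999958276749], [0.003000000026077032, 0.014999999664723873], [0.003000000026077032, 0.07800000160932541], [0.003000000026077032, 0.04699999839067459]]
```

Stop contact is felt (8 N) and the rack's centre is at y≈0. x dropped about 1.5 mm, so I'll re-press the front with the open fingers.

Call:
carry_out:
  deltas:
    - {"slide":[0,-0.02,0],"spin":0}
    - {"slide":[0,-0.03,-0.03],"spin":0}
    - {"slide":[0,-0.03,-0.07],"spin":0}
    - {"slide":[0.01,-0.02,-0.1],"spin":0}
    - {"slide":[0.04,0.01,-0.1],"spin":0}
    - {"slide":[0.07,0.04,-0.1],"spin":0}
    - {"slide":[0.09,0.075,-0.1],"spin":0}
    - {"slide":[0.095,0.11,-0.1],"spin":0}
    - {"slide":[0.095,0.115,-0.1],"spin":0}
    - {"slide":[0.095,0.115,-0.1],"spin":0}

```text
t: 8.95
tcp_pos: [0.5949, -0.0206, 0.1344]
ee_rot: [-0.0, -0.088, 0.996, 0.001]
force: [-0.6, -0.8, 0.3]
grip_width: 0.0005
gripper_force: 0.0
```

Call:
carry_out:
  deltas:
    - {"slide":[0,0,0],"spin":0}
    - {"slide":[0,0,0],"spin":0}
    - {"slide":[0,0,0.01],"spin":0}
    - {"slide":[0,0,0.03],"spin":0}
    - {"slide":[0,0,0.06],"spin":0}
    - {"slide":[0,0,0.09],"spin":0}
    - {"slide":[0,0,0.1],"spin":0}
    - {"slide":[0,0,0.1],"spin":0}
  grip: 0

```text
t: 9.75
tcp_pos: [0.5938, -0.0234, 0.0327]
ee_rot: [-0.002, -0.086, 0.996, -0.0]
force: [0.2, -0.1, -0.1]
grip_width: 0.0622
gripper_force: 0.0
```

```bash
python3 -c "
from h import *
look('p6')"
```

```text
t 9.75 sta [-0.0716  0.0001] z 0.0327 yaw y 99.81 F sta [ 0.2 -0.2] -0.1
5 ((0.022180888801813126, 0.0002739652991294861), (0.03710106387734413, 0.1547727882862091), 0.15259122848510742) [[0.03799999877810478, -0.07699999958276749], [0.04100000113248825, -0.04699999839067459], [0.03700000047683716, 0.07699999958276749], [0.004000000189989805, -0.07699999958276749], [0.003000000026077032, 0.07800000160932541]]
```

Call:
carry_out:
  deltas:
    - {"slide":[-0.01,0,0],"spin":0}
    - {"slide":[-0.02,0,0],"spin":0}
    - {"slide":[-0.03,0,0],"spin":0}
    - {"slide":[-0.037,0,0],"spin":0}
    - {"slide":[-0.042,0,0],"spin":0}
    - {"slide":[-0.045,0,0],"spin":0}
    - {"slide":[-0.048,0,0],"spin":0}
    - {"slide":[-0.05,0,0],"spin":0}
    - {"slide":[-0.05,0,0],"spin":0}

```text
t: 10.7
tcp_pos: [0.6386, -0.0149, 0.0341]
ee_rot: [-0.006, -0.086, 0.996, 0.001]
force: [-15.5, -1.2, 12.8]
grip_width: 0.0921
gripper_force: 7.7
```

```bash
python3 -c "
from h import *
look('p7')"
```

```text
t 10.7 sta [-0.026   0.0009] z 0.0341 yaw y 99.82 F sta [-15.4   1.5] 12.8
2 ((0.03927743062376976, 0.00010658428072929382), (0.1537754088640213, 0.0), 90.22445678710938) [[0.03999999910593033, -0.07699999958276749], [0.039000000804662704, 0.07699999958276749]]
```

Rack is home: both outer back caps are at x≈39 mm and y ±77 mm, with 15 N on the rail and the gate still open. Next I go over to the gate's left side and sweep it shut with closed fingers.

Call:
carry_out:
  deltas:
    - {"slide":[0,0,0],"spin":0}
    - {"slide":[0.015,0,0],"spin":0}
    - {"slide":[0.03,0,-0.01],"spin":0}
    - {"slide":[0.03,0,-0.05],"spin":0}
    - {"slide":[0.035,0,-0.09],"spin":0}
    - {"slide":[0.05,0.04,-0.1],"spin":0}
    - {"slide":[0.065,0.08,-0.1],"spin":0}
    - {"slide":[0.083,0.12,-0.1],"spin":0}
    - {"slide":[0.083,0.16,-0.1],"spin":0}
    - {"slide":[0.083,0.172,-0.1],"spin":0}

```text
t: 11.75
tcp_pos: [0.5317, 0.1462, 0.1348]
ee_rot: [0.0, -0.089, 0.996, 0.001]
force: [0.2, -0.1, -0.5]
grip_width: 0.0917
gripper_force: 0.0
```

Call:
carry_out:
  deltas:
    - {"slide":[0,0,0],"spin":0}
    - {"slide":[0,0,0],"spin":0}
    - {"slide":[0,0,0],"spin":0}
    - {"slide":[0,0,0],"spin":0}
    - {"slide":[0,0,0],"spin":0}
    - {"slide":[0,0,0],"spin":0}
    - {"slide":[0,0,0],"spin":0}
    - {"slide":[0,0,0],"spin":0}
  grip: 1

```text
t: 12.55
tcp_pos: [0.5332, 0.141, 0.1346]
ee_rot: [0.0, -0.086, 0.996, -0.0]
force: [0.2, -0.9, 0.1]
grip_width: 0.0299
gripper_force: 0.0
```

```bash
python3 -c "
from h import *
look('p8')"
```

```text
t 12.55 sta [-0.1033  0.1724] z 0.1346 yaw y 99.85 F sta [ 0.1 -0.9] 0.1
12 ((0.02179272659122944, -0.0002217218279838562), (0.035533495247364044, 0.15499211847782135), 0.16517890989780426) [[0.03999999910593033, -0.07800000160932541], [0.039000000804662704, -0.01600000075995922], [0.03799999877810478, -0.04699999839067459], [0.039000000804662704, 0.01600000075995922], [0.039000000804662704, 0.07699999958276749], [0.039000000804662704, 0.04600000008940697], [0.004999999888241291, -0.07800000160932541], [0.004999999888241291, -0.04600000008940697], [0.004999999888241291, -0.01600000075995922], [0.004000000189989805, 0.01600000075995922], [0.004999999888241291, 0.07699999958276749], [0.004999999888241291, 0.04699999839067459]]
```

View pics/p8.png

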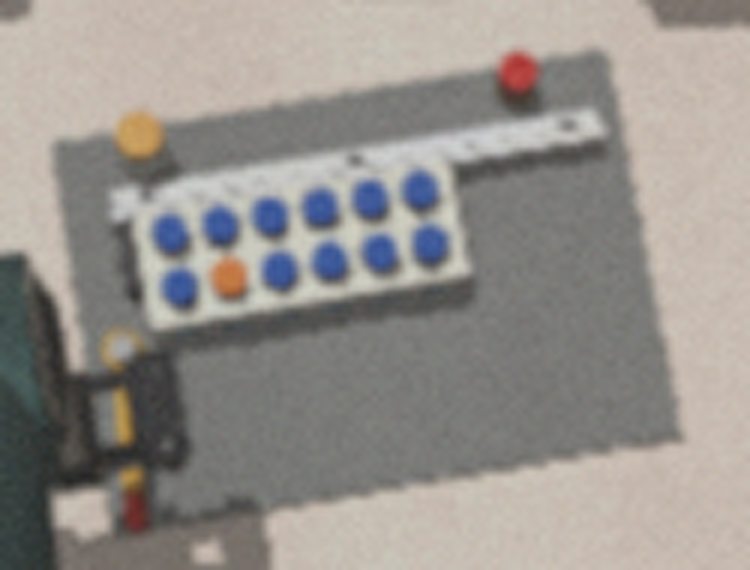

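The rack lies flat on the rail and against the stop (crop: rail line above the back caps, stop at (130,265)). The gate is unmoved, with its tip at (135,512). The gripper is above and left of the gate and only looks closer through parallax.

Call:
carry_out:
  deltas:
    - {"slide":[0,0,0],"spin":0}
    - {"slide":[0,0,0],"spin":0}
    - {"slide":[0,0,0],"spin":0}
    - {"slide":[0,0,0.03],"spin":0}
    - {"slide":[0,0,0.06],"spin":0}
    - {"slide":[0,0,0.09],"spin":0}
    - {"slide":[0,0,0.1],"spin":0}
    - {"slide":[0,0,0.1],"spin":0}

```text
t: 13.4
tcp_pos: [0.5322, 0.1407, 0.0334]
ee_rot: [-0.001, -0.086, 0.996, -0.0]
force: [0.0, 1.0, 0.6]
grip_width: 0.0003
gripper_force: 0.0
```

```bash
python3 -c "
from h import *
where();print(bot.get_state()['grip_width'])"
```

```text
t 13.4 sta [-0.1043  0.1723] z 0.0334 yaw y 99.86 F sta [0.2 1. ] 0.6
0.00029182878477688096
```

Call:
carry_out:
  deltas:
    - {"slide":[0.006,-0.018,0],"spin":0}
    - {"slide":[0.01,-0.036,0],"spin":0}
    - {"slide":[0.011,-0.046,0],"spin":0}
    - {"slide":[0.012,-0.057,0],"spin":0}
    - {"slide":[0.011,-0.068,0],"spin":0}
    - {"slide":[0.008,-0.08,0],"spin":0}
    - {"slide":[0.004,-0.091,0],"spin":0}
    - {"slide":[-0.001,-0.101,0],"spin":0}
    - {"slide":[-0.009,-0.111,0],"spin":0}
    - {"slide":[-0.017,-0.12,0],"spin":0}

```text
t: 14.4
tcp_pos: [0.5704, 0.0256, 0.0346]
ee_rot: [-0.001, -0.086, 0.996, 0.0]
force: [-3.3, 3.2, 0.4]
grip_width: 0.0006
gripper_force: 1.7
```

```bash
python3 -c "
from h import *
look('p9')"
```

```text
t 14.4 sta [-0.0862  0.0523] z 0.0346 yaw y 99.88 F sta [-2.7  3.7] 0.4
9 ((0.022284720093011856, -0.0009636059403419495), (0.154404416680336, 0.03559703379869461), 89.5248031616211) [[0.039000000804662704, -0.07699999958276749], [0.03999999910593033, -0.01600000075995922], [0.039000000804662704, -0.04699999839067459], [0.039000000804662704, 0.01600000075995922], [0.04100000113248825, 0.07599999755620956], [0.03799999877810478, 0.04600000008940697], [0.004999999888241291, -0.07800000160932541], [0.004000000189989805, -0.04600000008940697], [0.004999999888241291, -0.014999999664723873]]
```

View pics/p9.png

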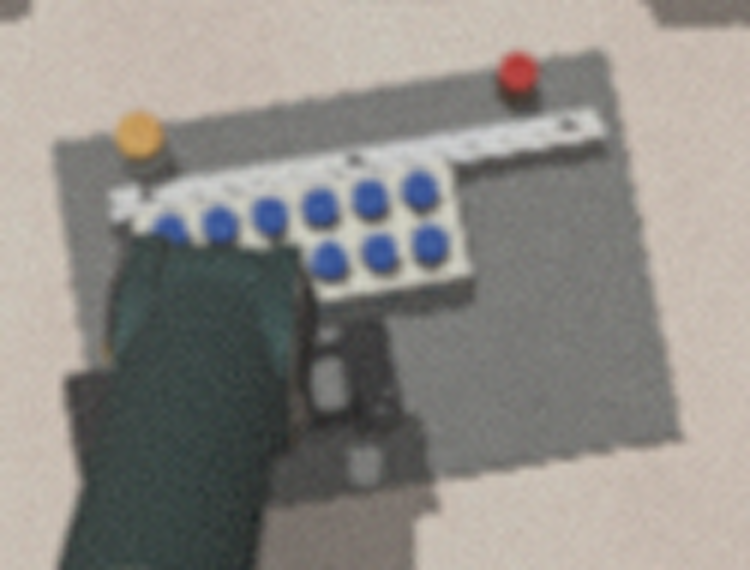

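The rack hasn't moved. The gate is hidden under the hand and is being pushed with about 4.6 N. I'll finish the sweep.

Call:
carry_out:
  deltas:
    - {"slide":[-0.01,-0.008,0],"spin":0}
    - {"slide":[-0.021,-0.015,0],"spin":0}
    - {"slide":[-0.029,-0.018,0],"spin":0}
    - {"slide":[-0.036,-0.02,0],"spin":0}
    - {"slide":[-0.042,-0.021,0],"spin":0}
    - {"slide":[-0.046,-0.022,0],"spin":0}
    - {"slide":[-0.049,-0.022,0],"spin":0}
    - {"slide":[-0.051,-0.022,0],"spin":0}
    - {"slide":[-0.051,-0.022,0],"spin":0}

```text
t: 15.35
tcp_pos: [0.6196, 0.012, 0.0342]
ee_rot: [-0.005, -0.086, 0.996, 0.0]
force: [-15.1, 0.3, 11.5]
grip_width: 0.0005
gripper_force: 7.5
```

```bash
python3 -c "
from h import *
where()"
```

```text
t 15.35 sta [-0.0401  0.0305] z 0.0342 yaw y 99.85 F sta [-14.9   2.8] 11.5
```

Hard stop felt at the expected x = -0.040. I'll retreat and check.

Call:
carry_out:
  deltas:
    - {"slide":[0.015,0,0],"spin":0}
    - {"slide":[0.035,0,0],"spin":0}
    - {"slide":[0.05,0,-0.03],"spin":0}
    - {"slide":[0.06,0,-0.08],"spin":0}
    - {"slide":[0.09,0.02,-0.12],"spin":0}
    - {"slide":[0.12,0.06,-0.15],"spin":0}
    - {"slide":[0.14,0.1,-0.16],"spin":0}
    - {"slide":[0.15,0.14,-0.16],"spin":0}
    - {"slide":[0.15,0.18,-0.16],"spin":0}
    - {"slide":[0.15,0.18,-0.16],"spin":0}

```text
t: 16.35
tcp_pos: [0.4457, 0.1701, 0.1958]
ee_rot: [0.002, -0.09, 0.996, 0.002]
force: [0.8, -0.4, -0.4]
grip_width: 0.0002
gripper_force: 0.0
```

```bash
python3 - <<'E'
from h import *
look('p10')
im=viewer.grab_frame('top'); m=masks(im); 
for p,a in comps(roi(m['red']))[0]: print('red',p,sta(ray('top',p,.056)))
E
```

```text
t 16.35 sta [-0.1845  0.2159] z 0.1958 yaw y 100.35 F sta [ 0.7 -0.6] -0.4
12 ((0.021951451897621155, -0.00040430575609207153), (0.03482495993375778, 0.15549375116825104), 0.3105018138885498) [[0.03999999910593033, -0.07800000160932541], [0.039000000804662704, -0.01600000075995922], [0.03799999877810478, -0.04699999839067459], [0.039000000804662704, 0.01600000075995922], [0.039000000804662704, 0.07699999958276749], [0.039000000804662704, 0.04500000178813934], [0.004999999888241291, -0.07800000160932541], [0.004999999888241291, -0.04600000008940697], [0.004999999888241291, -0.01600000075995922], [0.004000000189989805, 0.01600000075995922], [0.004999999888241291, 0.07699999958276749], [0.004999999888241291, 0.04699999839067459]]
red [290.9  126.95] [[ 0.10436189 -0.15085634]]
red [251.90909091 168.18181818] [[-0.02452506  0.01800295]]
```

View pics/p10.png

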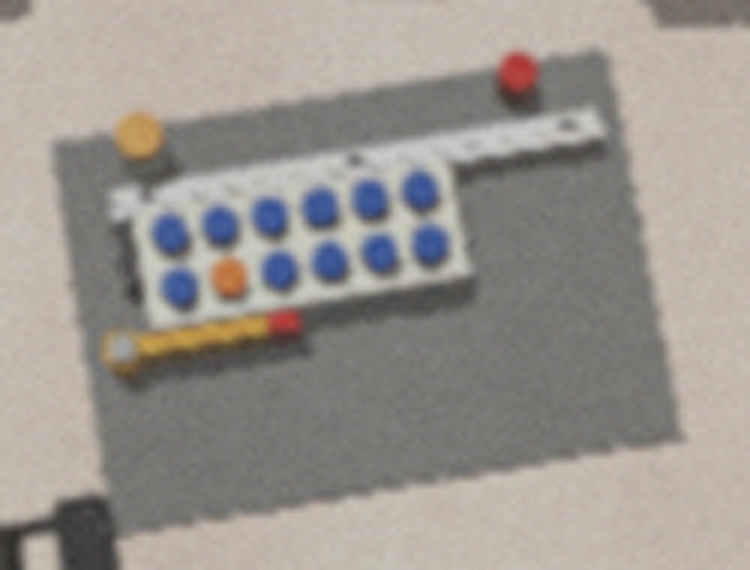

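The red tip at crop (285,322) is at station (-24.5, 18) mm, so the gate is shut. The rack is home at (22, 0), the jar and vial are untouched, and the arm is clear.

```bash
python3 -c "
from cell import bot
print(bot.job_done())"
```

```text
the job is handed in; nothing more can be done
None
```

The rack was slid flat against the rail and end stop while the gate was still open, then the gate was swung fully shut and the arm moved clear; the job was handed in at about 16 s (limit 72 s), with no verdict returned.

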